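# Find the full tin of plant feed by weight

### The arm

A 6-joint arm with a two-finger parallel gripper is mounted at the origin on the work surface. World frame = base frame: x ahead of the robot, y to its left, z up, the work surface at z = 0. Lengths are in m, angles in degrees, forces in N, time in s.
With the tool pointing down it reaches from about 0.3 to 0.75 m from the base axis. Payload 8.5 kg.
Tool frame: the origin (TCP) lies midway between the tips of the shut fingers; the grasp point (between the pads) lies 19 mm behind it; z points along the fingers, y is the direction in which the jaws open and shut (so a half turn about z gives the same grasp; the last joint's range is limited). The gripper opens to 85 mm and grips with 20 to 120 N. Pads are 22 mm wide; open, the fingers measure 114 mm over their backs; the gripper's body (76 mm by 85 mm) begins 54 mm behind the grasp point. The pads swing forward as they close: fully open they stand 13 mm farther back than shut.
Start: joints at [-88.539, 21.807, 74.336, -0, 83.858, -12.336], TCP at [0.131, -0.534, 0.231] pointing down, gripper open.
Joint ranges: [-178.18, 178.18], [-50.72, 133.34], [12.68, 142.11], [-81.47, 261.47], [9.98, 163.14], [-165.26, 165.26]. Speed limits (degrees/s): [136.94, 136.94, 180, 180, 180, 180].

### API

Orientations are given as a 3x3 rotation matrix whose columns are the frame's x, y, z axes.
In Python, from rig import status, eyes, env gives the robot as it stands. The module is installed in compiled form; this text tells all that it offers.
- The arm moves only by the tool play_rows, never from a script. Its argument "targets" is text: rows parted by semicolons, each of 5 numbers parted by spaces: the shift along the tool's x, y, z in m, then the turn about the tool's z in rad, then the closure, from 0 (fully open) to 1 (shut). A call has 1 to 5 rows; each row is the pose to reach, as a shift and turn from the pose commanded when the call began, along the tool's axes at that moment; what a row does not reach only later rows make up. A row lasts 1/10 s, in which the tool goes at most 50 mm and 8.59 degrees, less where a joint would pass 70% of its speed; a pose out of reach is approached as far as the arm can. A call with a gripper value outside its range is refused whole. The fingers move at their own pace and stop on an object; "force" is the grip in N (left out, the last holds). Time passes only in rows, so rows that repeat a pose let the fingers close. It gives the time, the measured TCP pose, the force and the opening at its end, in the units of the state.
- status.observe(): the state, without advancing time (a new reading comes with each control period).
- eyes.get_image(name): name is "side" or "top" or "wrist"; returns a dict with "pixels" (420x560x3 uint8, red, green, blue), "range_z" (420x560 float32, m along the optical axis (not along the pixel's ray), 0 where there is no reading), "mtx" (3x3 intrinsics, pixels), "k1" (the pictures are not rectified: a ray, as slopes to the right and down, at radius r is drawn at 1 + k1 r^2 times it, then the intrinsics apply), "world_to_cam" (4x4, takes a point from world to camera coordinates); the wrist camera has in their place "T_tool_cam" (4x4, takes a point from camera to tool coordinates, whose origin is the TCP and whose axes are the flange's). Camera axes: x right, y up, looking along -z (the intrinsics and any distortion apply to the point x, -y, -z); pixel columns grow to the right and rows downward; lengths in m; the calibration is good to about 2 mm. A picture is of the moment at which its call begins: read the wrist's pose just before it.
- env.close_job(): hands the job in, once; it reports no verdict.
The state is a dict: "time_s": time; "q": joint angles; "qvel": joint speeds; "joint_efforts": joint torques, N m; "position": TCP position; "tool_rot": TCP orientation; "ft_force": force on the tool from outside, world axes, zero at the start; "wrist_torque": the same for the moment, N m; "grip_width": finger opening in m.
Only numpy, scipy, OpenCV 4.12 (cv2) and the standard library are available. Lean on these libraries where they do the work, as an engineer would, in place of code of your own. Each camera call takes 0.05 s, during which the arm holds its last target.

### The job

Three identical closed tins of plant feed stand in the pockets of the wooden rack; one is full and the other two are partly used up. Lift the tins out and find the heaviest by feel, stand the two lighter ones upright on the floor of the green seedling tray without dropping them, and finish while still holding the heaviest in the gripper, upright and still, with its underside at least 15 cm above the bench and nothing else supporting it. Leave the other things on the bench undisturbed.

Things in the scene. Friction and masses are not known exactly. Their poses are not given: they have to be found in the camera images.
- tin_1_mid (a point): closed plain metal tin, a round cylinder 56 mm in diameter (58 mm over the thin rim of its lid) and 90 mm high (with a low boss on the lid, 95 mm), upright; this point is its centre, 45 mm above its underside. At the start it stands in one of the rack's three pockets (any of the three). All three tins look the same; each weighs between 0.12 and 0.56 kg, and one of them is at least 0.11 kg heavier than either of the others
- tin_2_mid (a point): closed plain metal tin, a round cylinder 56 mm in diameter (58 mm over the thin rim of its lid) and 90 mm high (with a low boss on the lid, 95 mm), upright; this point is its centre, 45 mm above its underside. At the start it stands in one of the rack's three pockets (any of the three). All three tins look the same; each weighs between 0.12 and 0.56 kg, and one of them is at least 0.11 kg heavier than either of the others
- tin_3_mid (a point): closed plain metal tin, a round cylinder 56 mm in diameter (58 mm over the thin rim of its lid) and 90 mm high (with a low boss on the lid, 95 mm), upright; this point is its centre, 45 mm above its underside. At the start it stands in one of the rack's three pockets (any of the three). All three tins look the same; each weighs between 0.12 and 0.56 kg, and one of them is at least 0.11 kg heavier than either of the others
- rack: fixed wooden block, 330 x 100 mm and 28 mm high, with three round pockets in a row along its x axis, 63 mm across and 18 mm deep, their centres 100 mm apart at x = -100, 0, +100 mm; the pocket floor is 10 mm above the bench. Origin: centre of its underside. It stands on the left or the right half of the bench, its long axis pointing roughly away from the robot
- tray: fixed shallow open seedling tray of green plastic, 360 (x) x 140 (y) mm outside, 18 mm high, walls and floor 5 mm thick, flat undivided floor with room for three tins in a row along its x axis, 100 mm apart. Origin: centre of its underside. It lies on the half of the bench where the rack is not, its long axis pointing roughly away from the robot
- pot: bystander, leave alone: small terracotta pot, 72 mm across the rim, 65 mm high; loose. Origin: centre of its underside
- vase: bystander, leave alone: clear glass vase, 68 mm across, 105 mm high; loose, standing. Origin: centre of its underside
- saucer: bystander, leave alone: round black plastic saucer, 90 mm across, 14 mm high; loose. Origin: centre of its underside
- dibber: bystander, leave alone: aluminium dibber with a T handle, lying flat, 168 mm long, T bar 70 mm, 18 mm thick; loose; origin 80 mm from its point, its x runs from the point to the T bar. Origin on the bench
- trowel: bystander, leave alone: hand trowel with wooden handle lying flat, 280 mm long, 70 mm wide, 26 mm high; loose; x runs from handle to blade. Origin on the bench
- spool: bystander, leave alone: empty wooden wire spool, 60 mm across, 50 mm high; loose, standing. Origin: centre of its underside
- jar: bystander, leave alone: amber glass jar with a lid, 64 mm across, 85 mm high; loose, standing. Origin: centre of its underside
Things that resemble listed ones, but are neither listed nor needed, are in the scene too. Leave any purple look-alike of the part that bears tin_2_mid alone.

How it is judged (in metres and radians):
On the way:
1. a tin has been lifted clear of the rack (height (world z) of any of tin_1_mid, tin_2_mid, tin_3_mid above 0.1 m), for 0.2 s.
At the end, for the whole second after the job is handed in: One tin is held by the fingers alone, upright within 23 degrees and still, its underside more than 120 mm above the bench; the other two stand upright (within 7 degrees), at rest and released on the tray floor, each pressing on it with under 2.9 N, as only the lighter two can ((((height (world z) of tin_1_mid above 0.165 m and contact force between tin_1 and the fingers above 1 N and angle between tin_1_mid's own z axis and vertical below 0.4 rad and linear speed of tin_1 below 0.05 m/s and contact force between tin_1 and rack below 0.2 N and contact force between tin_1 and tray below 0.2 N) and (x of tin_2_mid in the frame of tray between -0.165 and 0.165 m and y of tin_2_mid in the frame of tray between -0.055 and 0.055 m and angle between tin_2_mid's own z axis and vertical below 0.12 rad and linear speed of tin_2 below 0.03 m/s and contact force between tin_2 and the fingers below 0.2 N and contact force between tin_2 and tray between 0.5 and 2.9 N) and (x of tin_3_mid in the frame of tray between -0.165 and 0.165 m and y of tin_3_mid in the frame of tray between -0.055 and 0.055 m and angle between tin_3_mid's own z axis and vertical below 0.12 rad and linear speed of tin_3 below 0.03 m/s and contact force between tin_3 and the fingers below 0.2 N and contact force between tin_3 and tray between 0.5 and 2.9 N)) or ((height (world z) of tin_2_mid above 0.165 m and contact force between tin_2 and the fingers above 1 N and angle between tin_2_mid's own z axis and vertical below 0.4 rad and linear speed of tin_2 below 0.05 m/s and contact force between tin_2 and rack below 0.2 N and contact force between tin_2 and tray below 0.2 N) and (x of tin_1_mid in the frame of tray between -0.165 and 0.165 m and y of tin_1_mid in the frame of tray between -0.055 and 0.055 m and angle between tin_1_mid's own z axis and vertical below 0.12 rad and linear speed of tin_1 below 0.03 m/s and contact force between tin_1 and the fingers below 0.2 N and contact force between tin_1 and tray between 0.5 and 2.9 N) and (x of tin_3_mid in the frame of tray between -0.165 and 0.165 m and y of tin_3_mid in the frame of tray between -0.055 and 0.055 m and angle between tin_3_mid's own z axis and vertical below 0.12 rad and linear speed of tin_3 below 0.03 m/s and contact force between tin_3 and the fingers below 0.2 N and contact force between tin_3 and tray between 0.5 and 2.9 N)) or ((height (world z) of tin_3_mid above 0.165 m and contact force between tin_3 and the fingers above 1 N and angle between tin_3_mid's own z axis and vertical below 0.4 rad and linear speed of tin_3 below 0.05 m/s and contact force between tin_3 and rack below 0.2 N and contact force between tin_3 and tray below 0.2 N) and (x of tin_1_mid in the frame of tray between -0.165 and 0.165 m and y of tin_1_mid in the frame of tray between -0.055 and 0.055 m and angle between tin_1_mid's own z axis and vertical below 0.12 rad and linear speed of tin_1 below 0.03 m/s and contact force between tin_1 and the fingers below 0.2 N and contact force between tin_1 and tray between 0.5 and 2.9 N) and (x of tin_2_mid in the frame of tray between -0.165 and 0.165 m and y of tin_2_mid in the frame of tray between -0.055 and 0.055 m and angle between tin_2_mid's own z axis and vertical below 0.12 rad and linear speed of tin_2 below 0.03 m/s and contact force between tin_2 and the fingers below 0.2 N and contact force between tin_2 and tray between 0.5 and 2.9 N)))); the arm keeps its last pose, push and grip.
It fails at once if a bystander is pushed more than 30 mm (distance of any of pot, vase, saucer, dibber, trowel, spool, jar from where it was at the start of the episode above 0.03 m).
It fails at once if the pot, vase, spool or jar is knocked over (angle between any of pot, vase, spool, jar's own z axis and vertical above 0.35 rad).
It fails at once if a tin is tipped over (angle between any of tin_1_mid, tin_2_mid, tin_3_mid's own z axis and vertical above 0.8 rad).
It fails at once if a tin is dropped from more than about 30 mm ((linear speed of tin_1 above 0.75 m/s and contact force between tin_1 and the fingers below 0.05 N) or (linear speed of tin_2 above 0.75 m/s and contact force between tin_2 and the fingers below 0.05 N) or (linear speed of tin_3 above 0.75 m/s and contact force between tin_3 and the fingers below 0.05 N)).
It also fails if it takes over 72 s, if anything falls off the work surface, if the arm or the gripper's body presses on something with over 40 N, if the wrist force passes 120 N, or if a joint passes its speed limit or range.

## Working session

There is one attempt and no reset: what is moved stays moved. The work goes in short steps, Python scripts to look and compute and a tool call to move; the robot and the scene stay as the last step left them, time stands still between calls to the robot, and variables do not carry over. Pictures are saved under pics/ and viewed, and the job is handed in when it is done.

Besides the shell and the picture viewer there is one more tool, called after ">>>" as name(argument=value, ...) on one line, values as JSON. play_rows: Moves the arm, as the interface text tells. Its arguments: {"type":"object","properties":{"targets":{"type":"string"},"force":{"type":"number"}},"required":["targets"]}

```bash
mkdir -p pics; ls
python3 - <<'E'
from rig import status, eyes
import cv2, json
s=status.observe(); print(s)
for n in ("top","side","wrist"):
    im=eyes.get_image(n); cv2.imwrite(f"pics/{n}0.png",im["pixels"][:,:,::-1])
    print(n,im["mtx"],im["k1"],im.get("world_to_cam",im.get("T_tool_cam")))
E
```

```text
pics
{'time_s': 0.0, 'q': array([-8.85393188e+01,  2.18413044e+01,  7.43852499e+01,  7.91645947e-04,
        8.38587838e+01, -1.23366049e+01]), 'qvel': array([ 0.08531026, -0.03275667,  0.02762303, -0.01093974, -0.15816076,
        0.00813895]), 'joint_efforts': array([-1.59735200e-04, -4.48465204e+01, -2.31280947e+01, -1.11369347e-04,
        4.77186069e-03,  2.34035255e-06]), 'position': array([ 0.1311539 , -0.53382699,  0.23070592]), 'tool_rot': array([[ 9.71145936e-01,  2.38485996e-01, -2.42338756e-05],
       [ 2.38485766e-01, -9.71144851e-01,  1.48929563e-03],
       [ 3.31641547e-04, -1.45210283e-03, -9.99998891e-01]]), 'ft_force': array([ 0.5478997 , -0.07797394,  0.14410172]), 'wrist_torque': array([-0.06033738, -0.04788594,  0.04192906]), 'grip_width': 0.08560475617495124}
top [[501.20371244   0.         284.7089411 ]
 [  0.         501.20371244 205.92113245]
 [  0.           0.           1.        ]] 0.03481081082012578 [[-0.01066288 -0.99974611  0.01984966 -0.01009176]
 [ 0.99572155 -0.00879362  0.09198518 -0.57989649]
 [-0.09178727  0.02074556  0.99556251 -1.23780874]
 [ 0.          0.          0.          1.        ]]
side [[391.53292267   0.         279.42743751]
 [  0.         391.53292267 204.92034048]
 [  0.           0.           1.        ]] -0.11343214301549571 [[ 0.99892336 -0.0463064  -0.00280045 -0.57491494]
 [ 0.02691891  0.52941564  0.8479354  -0.06187645]
 [-0.03778224 -0.84709786  0.53009217 -1.02161496]
 [ 0.          0.          0.          1.        ]]
wrist [[293.29934553   0.         281.3702402 ]
 [  0.         293.29934553 204.60284055]
 [  0.           0.           1.        ]] -0.01766353150602049 [[-1.46626238e-03  9.61618541e-01  2.74385917e-01  6.99140375e-02]
 [ 9.99998436e-01  1.68126754e-03 -5.48417190e-04  2.23025921e-04]
 [-9.88684273e-04  2.74384684e-01 -9.61619503e-01 -1.43916251e-01]
 [ 0.00000000e+00  0.00000000e+00  0.00000000e+00  1.00000000e+00]]
```

View pics/top0.png

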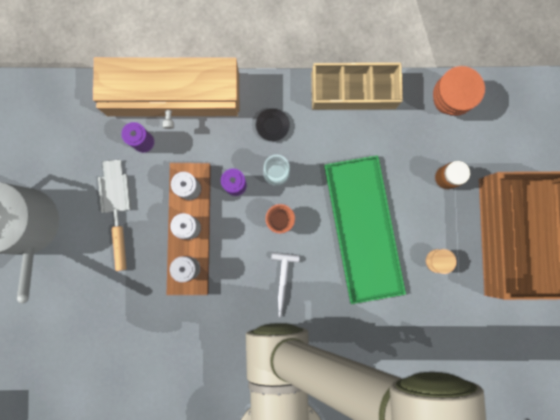

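View pics/side0.png

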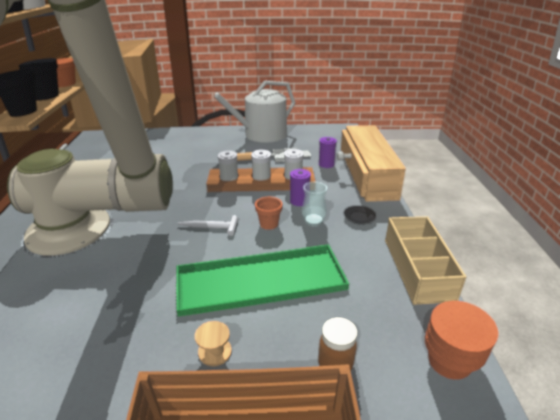

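View pics/wrist0.png

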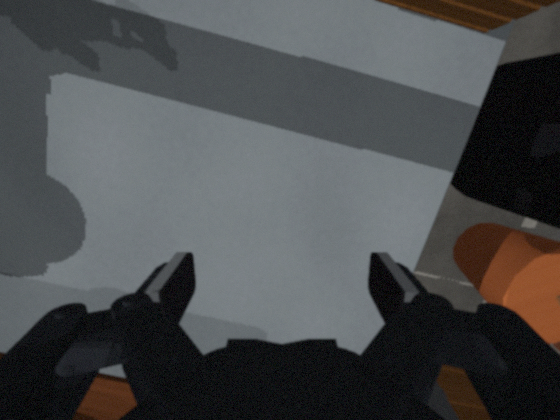

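The top view (image up is +x, left is +y) shows the rack on the left, with grey tins at about (184,184), (184,227) and (184,270). The green tray is at about (365,230). The look-alikes are two purple tins at (233,181) and (134,134). The tins I want are the plain metal ones standing in the rack pockets. Next I'll measure them.

```bash
cat > h.py <<'E'
from rig import status, eyes
import cv2, numpy as np
def cam(n):
    s=status.observe(); im=eyes.get_image(n)
    if "world_to_cam" in im: im["c2w"]=np.linalg.inv(im["world_to_cam"])
    else:
        T=np.eye(4);T[:3,:3]=s["tool_rot"];T[:3,3]=s["position"]; im["c2w"]=T@im["T_tool_cam"]
    return im
def slopes(im,uv):
    uv=np.asarray(uv,float).reshape(-1,1,2)
    return cv2.undistortPoints(uv,im["mtx"],np.array([im["k1"],0,0,0.]),criteria=None if 0 else None).reshape(-1,2) if 0 else cv2.undistortPointsIter(uv,im["mtx"],np.array([im["k1"],0,0,0.]),None,None,(3,50,1e-10)).reshape(-1,2)
def rays(im,uv):
    s=slopes(im,uv); d=np.c_[s[:,0],-s[:,1],-np.ones(len(s))]
    return im["c2w"][:3,3], d@im["c2w"][:3,:3].T
def plane(im,uv,z):
    o,d=rays(im,uv); return o+d*((z-o[2])/d[:,2])[:,None]
def tri(l):  # list of (im,uv)
    A=np.zeros((3,3));b=np.zeros(3);R=[]
    for im,uv in l:
        o,d=rays(im,[uv]);d=d[0]/np.linalg.norm(d);P=np.eye(3)-np.outer(d,d);A+=P;b+=P@o;R.append((o,P))
    x=np.linalg.solve(A,b); return x,[np.linalg.norm(P@(x-o)) for o,P in R]
def cloud(im):
    h,w=im["range_z"].shape; v,u=np.mgrid[:h,:w]; o,d=rays(im,np.c_[u.ravel(),v.ravel()])
    z=im["range_z"].ravel(); p=o+d*z[:,None]; p[z==0]=np.nan; return p.reshape(h,w,3)
def proj(im,P):
    c=(np.linalg.inv(im["c2w"])@np.append(P,1))[:3]; s=np.array([c[0],-c[1]])/-c[2]; s=s*(1+im["k1"]*(s@s)); return im["mtx"][:2,:2]@s+im["mtx"][:2,2]
E
python3 - <<'E'
from h import *
T=cam("top");S=cam("side")
for n,im in (("top",T),("side",S)):
    C=cloud(im); z=C[...,2]
    print(n,"bench z",np.nanmedian(z[300:320,200:240]) if n=="top" else np.nanmedian(z[240:250,100:150]))
    m=((z>0.075)&(z<0.125)&(C[...,1]>.1)&(C[...,1]<.35)&(C[...,0]>.2)&(C[...,0]<.7)).astype(np.uint8)
    k,l,st,ce=cv2.connectedComponentsWithStats(m)
    for i in range(1,k):
        if st[i,4]>40: print(ce[i],st[i,4],np.nanmean(C[l==i],0),np.percentile(z[l==i],[10,50,95]))
    hsv=cv2.cvtColor(im["pixels"],cv2.COLOR_RGB2HSV)
    g=cv2.inRange(hsv,(45,100,40),(80,255,255)); cs=max(cv2.findContours(g,0,1)[0],key=cv2.contourArea)
    r=cv2.minAreaRect(cs); bx=cv2.boxPoints(r); print("tray",bx.tolist()); 
    zt=C[...,2][g>0]; print(" tray z floor/wall",np.nanpercentile(zt,[10,50,98]))
    P=plane(im,cs.reshape(-1,2),.018)[:,:2].astype(np.float32); r=cv2.minAreaRect(P); print(r)
    print(cv2.boxPoints(r))
for n,im,b in (("a",T,(90,100,300,310)),("b",S,(180,120,350,210))):
    c=im["pixels"][b[1]:b[3],b[0]:b[2],::-1]; cv2.imwrite(f"pics/crop_{n}.png",cv2.resize(c,None,fx=3 if n=="a" else 4,fy=3 if n=="a" else 4,interpolation=2)[:600])
E
```

```text
top bench z 0.00011835088034617414
[229.44179104 179.83283582] 335 [0.63774515 0.11746831 0.09206186] [0.08843387 0.09238739 0.09746717]
[183.456 183.838] 500 [0.62758177 0.22526869 0.1014007 ] [0.09717679 0.10198779 0.10682889]
[183.25544554 225.21584158] 505 [0.52942779 0.22495095 0.10152182] [0.09820609 0.10179231 0.10659449]
[182.47553816 269.23874755] 511 [0.42672628 0.22584315 0.10146318] [0.09789623 0.10196216 0.10621605]
tray [[323.6098327636719, 164.81747436523438], [378.3340148925781, 154.2257080078125], [405.3069152832031, 293.5857849121094], [350.5827331542969, 304.17755126953125]]
 tray z floor/wall [0.00204034 0.00552024 0.01957269]
((0.5216343402862549, -0.21659046411514282), (0.35737350583076477, 0.14120052754878998), 9.647985458374023)
[[ 0.3336427  -0.17693569]
 [ 0.35730717 -0.31613907]
 [ 0.70962596 -0.25624526]
 [ 0.6859615  -0.11704186]]
side bench z -0.002314289420211335
[227.07692308 158.048583  ] 247 [0.42870552 0.21174498 0.0927615 ] [0.08014043 0.09616963 0.10134843]
[260.66527197 157.23012552] 239 [0.52929289 0.21114219 0.09298653] [0.07974805 0.09648872 0.10123376]
[293.24686192 156.46025105] 239 [0.62721573 0.21174731 0.0928346 ] [0.07998104 0.09663082 0.10129427]
[299.27 171.63] 100 [0.63661398 0.11368344 0.0915865 ] [0.08924764 0.09188395 0.09478978]
tray [[170.61997985839844, 266.3399658203125], [341.4199523925781, 241.93994140625], [348.43994140625, 291.0799560546875], [177.63998413085938, 315.47998046875]]
 tray z floor/wall [0.00224166 0.00397009 0.01657144]
((0.5241443514823914, -0.22891637682914734), (0.35452374815940857, 0.15392053127288818), 9.63010311126709)
[[ 0.33650598 -0.18269418]
 [ 0.36225483 -0.33444571]
 [ 0.7117827  -0.27513856]
 [ 0.68603384 -0.12338704]]
```

View pics/crop_a.png

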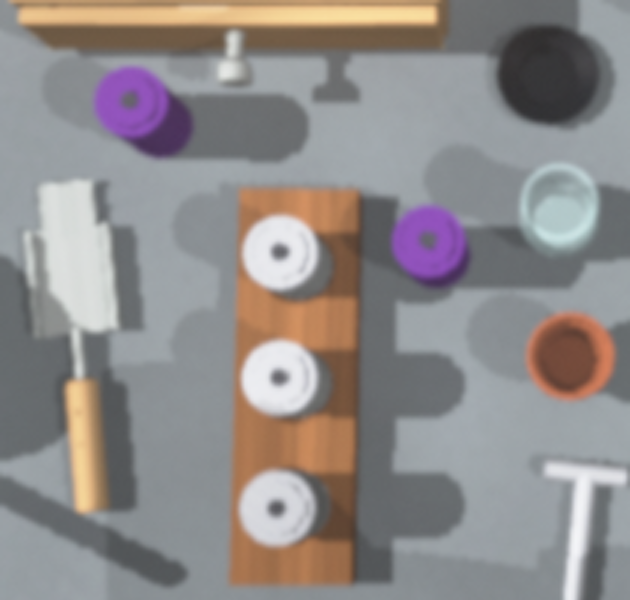

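View pics/crop_b.png

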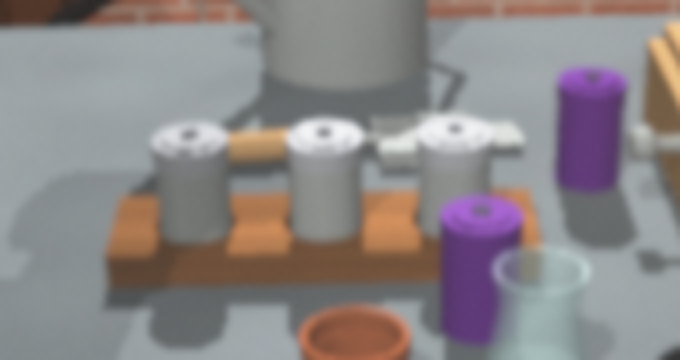

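Run:
```python
from h import *
T=cam("top");S=cam("side")
for a,b in (((182,269.3),(227.5,153.5)),((183,225.7),(261,153)),((183.3,184),(293.75,152))): print(tri([(T,a),(S,b)]))
```

```text
(array([0.42798648, 0.2272837 , 0.10043685]), [np.float64(0.0014502232876395043), np.float64(0.0014502232876396474)])
(array([0.52946849, 0.22589311, 0.09996142]), [np.float64(0.0010993211537082006), np.float64(0.0010993211537082372)])
(array([0.62849464, 0.22574694, 0.10089332]), [np.float64(0.0012179676894412145), np.float64(0.001217967689441333)])
```

>>> play_rows(targets="0.4 -0.3 0 0.24 0;0.4 -0.3 0 0.24 0;0.4 -0.3 0 0.24 0;0.4 -0.3 0 0.24 0;0.4 -0.3 0 0.24 0", force=40)

```text
time_s: 0.85
position: [0.2905, -0.3391, 0.2314]
tool_rot: [[1.0, 0.0, 0.0], [0.0, -1.0, -0.0], [0.0, 0.0, -1.0]]
ft_force: [0.2, -1.1, -0.5]
grip_width: 0.0852
```

>>> play_rows(targets="0.137 -0.565 0 0 0;0.137 -0.565 0 0 0;0.137 -0.565 0 0 0;0.137 -0.565 0 0 0;0.137 -0.565 0 0 0")

```text
time_s: 1.35
position: [0.3483, -0.0959, 0.2316]
tool_rot: [[1.0, 0.0, 0.001], [0.0, -1.0, -0.0], [0.001, 0.0, -1.0]]
ft_force: [1.9, 0.0, -0.2]
grip_width: 0.0852
```

>>> play_rows(targets="0.079 -0.322 0 0 0;0.079 -0.322 0 0 0;0.079 -0.322 0 0 0;0.079 -0.322 0 0 0;0.079 -0.322 0 0 0")

```text
time_s: 1.85
position: [0.4077, 0.1474, 0.2316]
tool_rot: [[1.0, 0.001, 0.001], [0.001, -1.0, -0.0], [0.001, 0.0, -1.0]]
ft_force: [1.1, -1.2, 1.4]
grip_width: 0.0852
```

>>> play_rows(targets="0.022 -0.086 0 0 0;0.022 -0.086 0 0 0;0.022 -0.086 0 0 0;0.022 -0.086 0 0 0")

```text
time_s: 2.25
position: [0.4294, 0.2315, 0.231]
tool_rot: [[1.0, 0.003, -0.001], [0.003, -1.0, -0.0], [-0.001, 0.0, -1.0]]
ft_force: [-0.2, 0.5, -0.6]
grip_width: 0.0856
```

Run:
```python
from h import *
s=status.observe(); print(s["position"],s["ft_force"],s["q"])
W=cam("wrist"); cv2.imwrite("pics/w1.png",W["pixels"][:,:,::-1])
C=cloud(W); z=C[...,2]
m=((z>0.09)&(z<0.11)&(C[...,0]>.3)).astype(np.uint8)
k,l,st,ce=cv2.connectedComponentsWithStats(m)
for i in range(1,k):
    if st[i,4]>200:
        c,r=cv2.minEnclosingCircle(C[l==i][:,:2].astype(np.float32)); print(ce[i],st[i,4],c,r,np.nanmedian(z[l==i]))
```

```text
[0.42936828 0.23148762 0.23100167] [-0.17455001  0.53377015 -0.63165486] [ 1.44001090e+01  1.55950278e+01  8.38073879e+01 -1.47565129e-02
  8.06430745e+01  1.04258666e+02]
[288.10660865  84.29942888] 3677 (0.529556393623352, 0.22542811930179596) 0.029028410091996193 0.10337169466018109
[286.24867163 196.48423663] 2823 (0.42794713377952576, 0.22631902992725372) 0.02917858585715294 0.10313841578868449
```

View pics/w1.png

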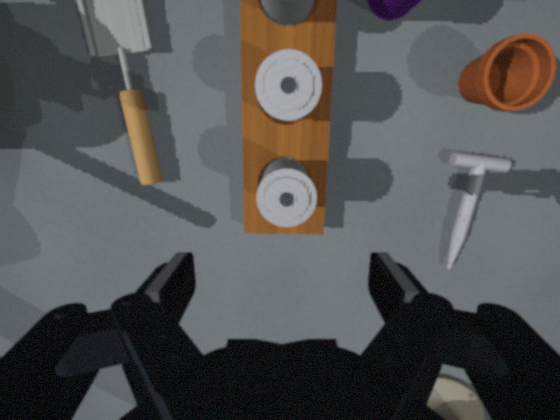

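Tin A's lid is at pixel (286,196), which puts it at (0.428, 0.226). That agrees with the fixed cameras. I'll centre over it and descend.

>>> play_rows(targets="-0.0015 0.005 0.05 0 0;-0.0015 0.005 0.09 0 0;-0.0015 0.005 0.13 0 0;-0.0015 0.005 0.16 0 0;-0.0015 0.005 0.181 0 0")

```text
time_s: 2.8
position: [0.4275, 0.2245, 0.0488]
tool_rot: [[1.0, -0.001, -0.002], [-0.001, -1.0, -0.001], [-0.002, 0.001, -1.0]]
ft_force: [1.0, 0.6, -0.2]
grip_width: 0.0854
```

>>> play_rows(targets="0 0 0 0 0;0 0 0 0 0.3;0 0 0 0 1;0 0 0 0 1;0 0 0 0 1", force=40)

```text
time_s: 3.3
position: [0.429, 0.226, 0.052]
tool_rot: [[1.0, 0.001, 0.003], [0.001, -1.0, 0.0], [0.003, -0.0, -1.0]]
ft_force: [0.6, -1.3, 6.9]
grip_width: 0.0551
```

>>> play_rows(targets="0 0 0 0 1;0 0 0 0 1;0 0 0 0 1")

```text
time_s: 3.6
position: [0.429, 0.226, 0.0519]
tool_rot: [[1.0, 0.001, 0.003], [0.001, -1.0, 0.0], [0.003, -0.0, -1.0]]
ft_force: [0.2, -1.8, 6.0]
grip_width: 0.0552
```

>>> play_rows(targets="0 0 -0.01 0 1;0 0 -0.03 0 1;0 0 -0.06 0 1;0 0 -0.1 0 1;0 0 -0.12 0 1")

```text
time_s: 4.1
position: [0.4287, 0.2264, 0.1743]
tool_rot: [[1.0, 0.001, 0.005], [0.001, -1.0, 0.001], [0.005, -0.001, -1.0]]
ft_force: [0.9, -0.4, -3.0]
grip_width: 0.0549
```

>>> play_rows(targets="0 0 0 0 1;0 0 0 0 1;0 0 0 0 1;0 0 0 0 1")

```text
time_s: 4.5
position: [0.4276, 0.226, 0.1692]
tool_rot: [[1.0, 0.001, -0.002], [0.001, -1.0, -0.001], [-0.002, 0.001, -1.0]]
ft_force: [0.5, -0.3, -2.5]
grip_width: 0.0555
```

```bash
cat > w.py <<'E'
from h import *
f=[];
for i in range(10):
    cam("wrist"); s=status.observe(); f.append(np.r_[s["ft_force"],s["wrist_torque"],s["joint_efforts"][1:3]])
f=np.array(f); print(f.mean(0).round(3),f.std(0).round(3),s["position"],s["grip_width"],s["time_s"])
E
python3 w.py
```

```text
[-2.2400e-01 -1.9500e-01 -2.1840e+00 -1.0000e-03 -0.0000e+00  2.4000e-02
 -3.9975e+01 -2.0979e+01] [0.543 0.484 0.231 0.028 0.033 0.021 0.08  0.026] [0.42813944 0.22613413 0.17032742] 0.055221074723320884 5.0
```

A weighs about 2.2 N, so it's a light one. I'll carry it to the tray.

>>> play_rows(targets="0 0.02 -0.03 0 1;0.002 0.06 -0.05 0 1;0.004 0.1 -0.05 0 1;0.006 0.14 -0.05 0 1;0.008 0.18 -0.05 0 1")

```text
time_s: 5.5
position: [0.4361, 0.0447, 0.2206]
tool_rot: [[1.0, 0.001, 0.001], [0.001, -1.0, -0.0], [0.001, 0.0, -1.0]]
ft_force: [-0.4, 0.3, -1.2]
grip_width: 0.0552
```

>>> play_rows(targets="0.002 0.04 0 0 1;0.004 0.08 0 0 1;0.006 0.12 0 0 1;0.007 0.16 0 0 1;0.007 0.2 0 0 1")

```text
time_s: 6.0
position: [0.4433, -0.1556, 0.2204]
tool_rot: [[1.0, 0.001, 0.0], [0.001, -1.0, -0.0], [0.0, 0.0, -1.0]]
ft_force: [0.5, 0.4, -2.4]
grip_width: 0.0554
```

>>> play_rows(targets="0 0.035 0 0 1;0 0.06 0 0 1;0 0.075 0 0 1;0 0.076 0 0 1;0 0.076 0 0 1")

```text
time_s: 6.5
position: [0.4435, -0.2292, 0.2202]
tool_rot: [[1.0, 0.001, -0.0], [0.001, -1.0, 0.001], [-0.0, -0.001, -1.0]]
ft_force: [0.5, -0.2, -2.0]
grip_width: 0.0555
```

```bash
python3 w.py
python3 - <<'E'
from h import *
T=cam("wrist"); cv2.imwrite("pics/w2.png",T["pixels"][:,:,::-1])
E
```

```text
[-3.7000e-02  4.8000e-02 -1.8390e+00 -5.0000e-03 -1.8000e-02  2.6000e-02
 -4.0486e+01 -2.3003e+01] [0.511 0.243 0.421 0.023 0.034 0.024 0.202 0.059] [ 0.44354786 -0.2296796   0.22036796] 0.055151755398290515 7.0
```

View pics/w2.png

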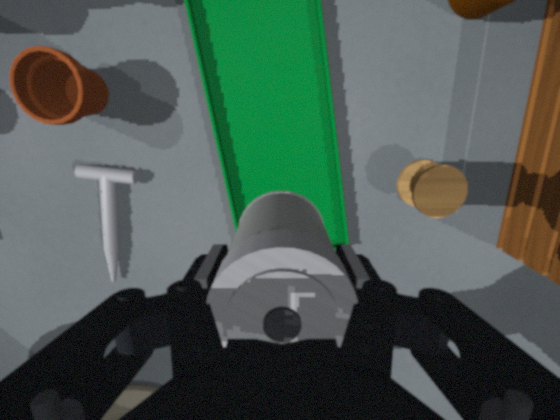

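The tin hangs upright over the near end of the tray, with its lid boss at (282,324). I'll lower it.

>>> play_rows(targets="0 0 0.04 0 1;0 0 0.08 0 1;0 0 0.12 0 1;0 0 0.15 0 1;0 0 0.162 0 1")

```text
time_s: 7.55
position: [0.4425, -0.2291, 0.0557]
tool_rot: [[1.0, 0.001, -0.003], [0.001, -1.0, 0.003], [-0.003, -0.003, -1.0]]
ft_force: [0.8, 0.0, -1.6]
grip_width: 0.055
```

>>> play_rows(targets="0 0 0.002 0 1;0 0 0.004 0 1;0 0 0.006 0 1;0 0 0.008 0 1;0 0 0.008 0 1")

```text
time_s: 8.05
position: [0.4436, -0.23, 0.0506]
tool_rot: [[1.0, 0.001, 0.0], [0.001, -1.0, -0.0], [0.0, 0.0, -1.0]]
ft_force: [0.2, -1.1, -1.3]
grip_width: 0.0548
```

>>> play_rows(targets="0 0 0.001 0 1;0 0 0.002 0 1;0 0 0.003 0 1;0 0 0.003 0 1;0 0 0.003 0 1")

```text
time_s: 8.55
position: [0.4435, -0.2299, 0.0473]
tool_rot: [[1.0, 0.001, -0.0], [0.001, -1.0, 0.0], [-0.0, -0.0, -1.0]]
ft_force: [-0.2, -0.1, -2.3]
grip_width: 0.0552
```

>>> play_rows(targets="0 0 0.001 0 1;0 0 0.001 0 1;0 0 0.001 0 1")

```text
time_s: 8.85
position: [0.4436, -0.2299, 0.047]
tool_rot: [[1.0, 0.001, 0.001], [0.001, -1.0, -0.0], [0.001, 0.0, -1.0]]
ft_force: [-2.5, 1.7, 6.1]
grip_width: 0.0551
```

The force flipped to +6 N, so it's touching the tray floor. Opening now.

>>> play_rows(targets="0 0 -0.001 0 0.5;0 0 -0.001 0 0.3;0 0 -0.001 0 0;0 0 -0.001 0 0;0 0 -0.001 0 0")

```text
time_s: 9.35
position: [0.4435, -0.2299, 0.0473]
tool_rot: [[1.0, 0.001, -0.0], [0.001, -1.0, 0.0], [-0.0, -0.0, -1.0]]
ft_force: [-0.0, 0.1, -0.2]
grip_width: 0.0855
```

>>> play_rows(targets="0 0 -0.02 0 0;0 0 -0.06 0 0;0 0 -0.1 0 0;0 0 -0.15 0 0;0 0 -0.175 0 0")

```text
time_s: 9.85
position: [0.4441, -0.2303, 0.2263]
tool_rot: [[1.0, 0.001, 0.004], [0.001, -1.0, -0.004], [0.004, 0.004, -1.0]]
ft_force: [-0.2, -0.2, -1.1]
grip_width: 0.0855
```

```bash
python3 w.py
python3 - <<'E'
from h import *
T=cam("wrist"); cv2.imwrite("pics/w3.png",T["pixels"][:,:,::-1])
C=cloud(T); z=C[...,2]
m=((z>0.085)&(z<0.11)).astype(np.uint8)
k,l,st,ce=cv2.connectedComponentsWithStats(m)
for i in range(1,k):
    if st[i,4]>200:
        c,r=cv2.minEnclosingCircle(C[l==i][:,:2].astype(np.float32)); print(ce[i],st[i,4],c,r,np.nanmedian(z[l==i]))
E
```

```text
[ 1.2300e-01 -2.6900e-01 -6.4000e-02  0.0000e+00 -1.8000e-02 -2.1000e-02
 -3.9633e+01 -2.2318e+01] [0.544 0.552 1.496 0.033 0.021 0.027 3.24  2.092] [ 0.44332468 -0.22974082  0.22145997] 0.0856453406316859 10.35
[281.50703742 196.98455201] 2913 (0.44245898723602295, -0.23012104630470276) 0.02916697971522808 0.0981202859612923
[555.44482759 266.45172414] 290 (0.3721323013305664, -0.5204688310623169) 0.022731853649020195 0.08917425880880703
```

View pics/w3.png

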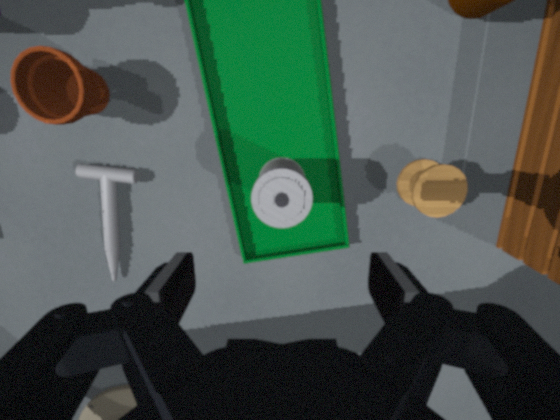

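Tin A stands upright in the tray with its lid at (281,197). Next is tin B, the middle pocket.

>>> play_rows(targets="0.01 -0.05 0 0 0;0.019 -0.1 0 0 0;0.028 -0.149 0 0 0;0.037 -0.198 0 0 0;0.046 -0.247 0 0 0")

```text
time_s: 10.9
position: [0.4891, 0.0179, 0.2222]
tool_rot: [[1.0, 0.0, -0.0], [0.0, -1.0, 0.0], [-0.0, -0.0, -1.0]]
ft_force: [0.4, -1.5, -0.5]
grip_width: 0.0853
```

>>> play_rows(targets="0.01 -0.049 0 0 0;0.02 -0.098 0 0 0;0.03 -0.147 0 0 0;0.04 -0.19 0 0 0;0.04 -0.208 0 0 0")

```text
time_s: 11.4
position: [0.5291, 0.2274, 0.2215]
tool_rot: [[1.0, 0.004, -0.001], [0.004, -1.0, 0.0], [-0.001, -0.0, -1.0]]
ft_force: [0.4, -1.4, 0.1]
grip_width: 0.0852
```

>>> play_rows(targets="0 0 0 0 0;0 0 0 0 0")

```text
time_s: 11.6
position: [0.5288, 0.2237, 0.2219]
tool_rot: [[1.0, 0.001, -0.001], [0.001, -1.0, -0.0], [-0.001, 0.0, -1.0]]
ft_force: [0.9, -0.5, 0.3]
grip_width: 0.0855
```

```bash
cat > look.py <<'E'
import sys
from h import *
T=cam("wrist"); cv2.imwrite(f"pics/{sys.argv[1]}.png",T["pixels"][:,:,::-1])
s=status.observe(); print(s["time_s"],s["position"])
C=cloud(T); z=C[...,2]
m=((z>0.085)&(z<0.11)).astype(np.uint8)
k,l,st,ce=cv2.connectedComponentsWithStats(m)
for i in range(1,k):
    if st[i,4]>200:
        c,r=cv2.minEnclosingCircle(C[l==i][:,:2].astype(np.float32)); print(ce[i],st[i,4],c,r,np.nanmedian(z[l==i]))
E
python3 look.py w4
```

```text
11.65 [0.52888583 0.22311577 0.22212674]
[531.28710938  40.90234375] 2048 (0.6644464731216431, 0.0075957439839839935) 0.03025626949965954 0.09723489404602789
[410.93069815  74.05005133] 3896 (0.637444794178009, 0.10996519774198532) 0.02965298667550087 0.09340224614979883
[278.54490107  83.13216641] 3942 (0.6287488341331482, 0.22564545273780823) 0.02914106473326683 0.10338178848513829
[279.02759527 196.37450723] 3044 (0.5294395685195923, 0.22560840845108032) 0.029158806428313255 0.10314819769918837
```

View pics/w4.png

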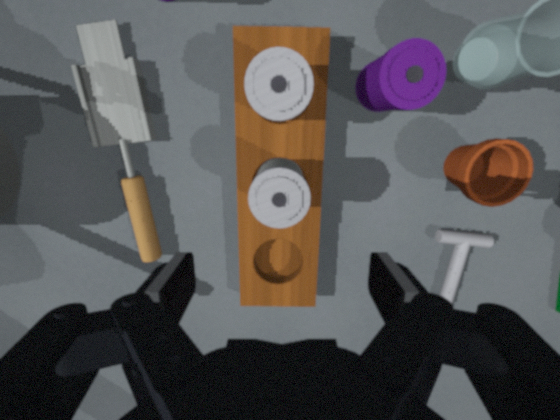

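Tin B's lid is at (279,196), which is nearly under the gripper. Descending.

>>> play_rows(targets="0.0005 -0.002 0.045 0 0;0.0005 -0.002 0.085 0 0;0.0005 -0.002 0.125 0 0;0.0005 -0.002 0.155 0 0;0.0005 -0.002 0.17 0 0")

```text
time_s: 12.15
position: [0.5285, 0.2242, 0.0498]
tool_rot: [[1.0, -0.001, -0.004], [-0.001, -1.0, -0.001], [-0.004, 0.001, -1.0]]
ft_force: [0.4, -0.7, 0.3]
grip_width: 0.0855
```

>>> play_rows(targets="0 0 0 0 0;0 0 0 0 0.3;0 0 0 0 1;0 0 0 0 1;0 0 0 0 1", force=50)

```text
time_s: 12.65
position: [0.5302, 0.2259, 0.0539]
tool_rot: [[1.0, 0.001, 0.003], [0.001, -1.0, 0.0], [0.003, -0.0, -1.0]]
ft_force: [-0.7, -1.3, 7.1]
grip_width: 0.055
```

>>> play_rows(targets="0 0 0 0 1;0 0 0 0 1;0 0 0 0 1")

```text
time_s: 12.95
position: [0.5302, 0.2258, 0.0539]
tool_rot: [[1.0, 0.001, 0.003], [0.001, -1.0, -0.0], [0.003, 0.0, -1.0]]
ft_force: [-1.0, -2.4, 6.8]
grip_width: 0.0552
```

>>> play_rows(targets="0 0 -0.01 0 1;0 0 -0.03 0 1;0 0 -0.06 0 1;0 0 -0.1 0 1;0 0 -0.12 0 1")

```text
time_s: 13.45
position: [0.53, 0.2262, 0.1762]
tool_rot: [[1.0, 0.001, 0.004], [0.001, -1.0, 0.001], [0.004, -0.001, -1.0]]
ft_force: [0.6, -0.3, -2.1]
grip_width: 0.055
```

>>> play_rows(targets="0 0 0 0 1;0 0 0 0 1;0 0 0 0 1;0 0 0 0 1")

```text
time_s: 13.85
position: [0.5289, 0.2259, 0.1709]
tool_rot: [[1.0, 0.001, -0.003], [0.001, -1.0, -0.0], [-0.003, 0.0, -1.0]]
ft_force: [-0.5, 0.4, -1.8]
grip_width: 0.0549
```

```bash
python3 w.py;python3 look.py w5
```

```text
[ 1.9700e-01  8.0000e-03 -2.4500e+00  1.0000e-02  2.0000e-02  3.0000e-03
 -4.9660e+01 -2.2529e+01] [0.616 0.625 0.409 0.024 0.021 0.044 0.07  0.032] [0.52942495 0.22597569 0.17233704] 0.0546299395408398 14.35
14.4 [0.52941649 0.22596946 0.17231629]
[443.69759973  64.04682218] 5916 (0.6379933953285217, 0.10942772775888443) 0.02987579070031643 0.09339924143193767
[281.19321149  74.88250653] 6128 (0.6287429928779602, 0.22569745779037476) 0.02916169911623001 0.10340773547076781
```

View pics/w5.png

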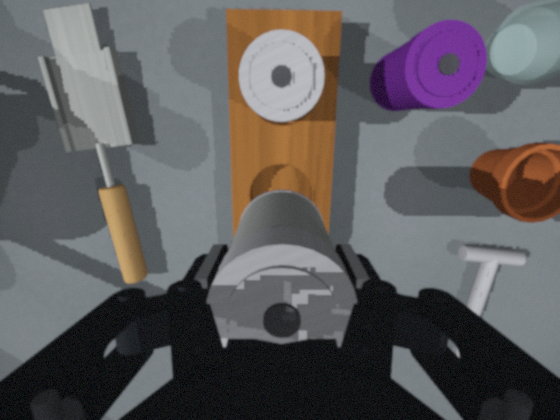

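B weighs about 2.4 N, within 0.5 N of A. The heaviest must exceed both others by at least 1.1 N, so it has to be C. B goes to the tray.

>>> play_rows(targets="0 0.015 -0.03 0 1;0.005 0.05 -0.05 0 1;0.01 0.09 -0.05 0 1;0.015 0.13 -0.05 0 1;0.02 0.17 -0.05 0 1")

```text
time_s: 14.9
position: [0.5495, 0.0545, 0.2226]
tool_rot: [[1.0, 0.001, 0.001], [0.001, -1.0, -0.0], [0.001, 0.0, -1.0]]
ft_force: [0.8, -0.4, -2.2]
grip_width: 0.0551
```

>>> play_rows(targets="0.005 0.04 0 0 1;0.01 0.08 0 0 1;0.015 0.12 0 0 1;0.018 0.16 0 0 1;0.021 0.2 0 0 1")

```text
time_s: 15.4
position: [0.5706, -0.1457, 0.2224]
tool_rot: [[1.0, 0.001, 0.0], [0.001, -1.0, 0.0], [0.0, -0.0, -1.0]]
ft_force: [0.2, -0.1, -1.6]
grip_width: 0.0553
```

>>> play_rows(targets="0 0.03 0 0 1;0 0.05 0 0 1;0 0.063 0 0 1;0 0.064 0 0 1;0 0.064 0 0 1")

```text
time_s: 15.9
position: [0.5708, -0.2071, 0.2223]
tool_rot: [[1.0, 0.001, -0.0], [0.001, -1.0, 0.001], [-0.0, -0.001, -1.0]]
ft_force: [-0.1, 0.9, -1.9]
grip_width: 0.0552
```

```bash
python3 w.py;python3 look.py w6
```

```text
[-8.0000e-02 -1.4900e-01 -2.2610e+00  4.0000e-03 -2.8000e-02  2.0000e-03
 -5.2232e+01 -2.4343e+01] [0.556 0.351 0.577 0.024 0.015 0.033 0.16  0.029] [ 0.57077202 -0.20781246  0.2223623 ] 0.05503378839425847 16.4
16.45 [ 0.57077016 -0.2078758   0.22232201]
[31.8545804  89.44266496] 3122 (0.6667612195014954, 0.0040827239863574505) 0.031396765261888504 0.09986939471425962
[529.16161268 106.98793935] 2902 (0.6531777381896973, -0.43633413314819336) 0.028999140486121178 0.0864762504376386
[552.99326146 346.97978437] 742 (0.402568519115448, -0.5201094150543213) 0.04031869024038315 0.0930896086640805
```

View pics/w6.png

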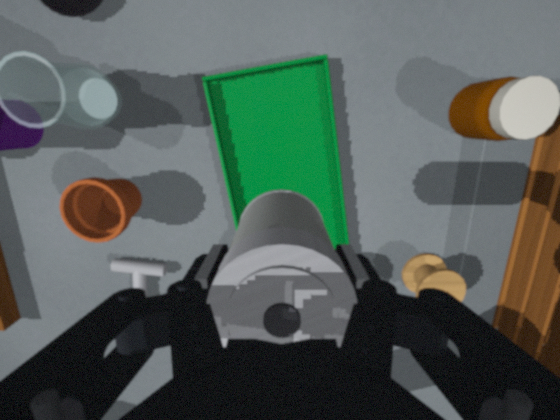

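Tin B hangs centred over the tray, with the boss at (282,320). Contact should come at TCP z ≈ 0.049.

>>> play_rows(targets="0 0 0.04 0 1;0 0 0.08 0 1;0 0 0.12 0 1;0 0 0.15 0 1;0 0 0.166 0 1")

```text
time_s: 16.95
position: [0.5698, -0.2075, 0.0535]
tool_rot: [[1.0, 0.001, -0.003], [0.001, -1.0, 0.002], [-0.003, -0.002, -1.0]]
ft_force: [0.1, -0.4, -2.4]
grip_width: 0.0551
```

>>> play_rows(targets="0 0 0.002 0 1;0 0 0.004 0 1;0 0 0.006 0 1;0 0 0.006 0 1;0 0 0.006 0 1")

```text
time_s: 17.45
position: [0.571, -0.2081, 0.0511]
tool_rot: [[1.0, 0.001, 0.001], [0.001, -1.0, -0.001], [0.001, 0.001, -1.0]]
ft_force: [0.6, -0.7, -1.6]
grip_width: 0.0552
```

>>> play_rows(targets="0 0 0.001 0 1;0 0 0.0015 0 1;0 0 0.0015 0 1")

```text
time_s: 17.75
position: [0.5708, -0.208, 0.049]
tool_rot: [[1.0, 0.001, 0.0], [0.001, -1.0, -0.0], [0.0, 0.0, -1.0]]
ft_force: [-0.3, -0.5, -1.2]
grip_width: 0.0548
```

>>> play_rows(targets="0 0 0.001 0 1;0 0 0.001 0 1;0 0 0.001 0 1")

```text
time_s: 18.05
position: [0.5709, -0.208, 0.049]
tool_rot: [[1.0, 0.001, 0.001], [0.001, -1.0, -0.001], [0.001, 0.001, -1.0]]
ft_force: [-3.6, 1.5, 6.5]
grip_width: 0.0549
```

Touched down. Release and rise.

>>> play_rows(targets="0 0 -0.001 0 0.5;0 0 -0.001 0 0.3;0 0 -0.001 0 0;0 0 -0.001 0 0;0 0 -0.001 0 0")

```text
time_s: 18.55
position: [0.5708, -0.208, 0.0488]
tool_rot: [[1.0, 0.001, 0.0], [0.001, -1.0, -0.0], [0.0, 0.0, -1.0]]
ft_force: [0.3, -0.0, -1.0]
grip_width: 0.0851
```

>>> play_rows(targets="0 0 -0.02 0 0;0 0 -0.06 0 0;0 0 -0.1 0 0;0 0 -0.15 0 0;0 0 -0.173 0 0")

```text
time_s: 19.05
position: [0.5716, -0.2084, 0.2266]
tool_rot: [[1.0, 0.001, 0.006], [0.001, -1.0, -0.003], [0.006, 0.003, -1.0]]
ft_force: [0.4, 0.4, 0.1]
grip_width: 0.0854
```

```bash
python3 w.py; python3 look.py w7
```

```text
[-3.7000e-02 -1.4500e-01  1.0000e-01  0.0000e+00  1.7000e-02  8.0000e-03
 -5.0941e+01 -2.3517e+01] [0.702 0.391 1.067 0.023 0.032 0.034 3.755 2.001] [ 0.57057573 -0.20790983  0.22079486] 0.08555013676807371 19.55
19.6 [ 0.57065932 -0.2079481   0.22106295]
[31.1807074  88.88874598] 3110 (0.666851818561554, 0.0036331049632281065) 0.03137612342834473 0.0993832768662
[530.49428868 106.68397369] 2889 (0.6526528596878052, -0.43603432178497314) 0.02887922339141369 0.08642510020811223
[281.63318478 196.84778882] 2917 (0.5699320435523987, -0.20859898626804352) 0.029353482648730278 0.09815900797270932
[301.60789474 310.775     ] 2280 (0.4421783983707428, -0.23013222217559814) 0.029917893931269646 0.09763752814719145
[555.62116041 334.24232082] 293 (0.41583138704299927, -0.5202675461769104) 0.02634039707481861 0.09050724660255549
```

View pics/w7.png

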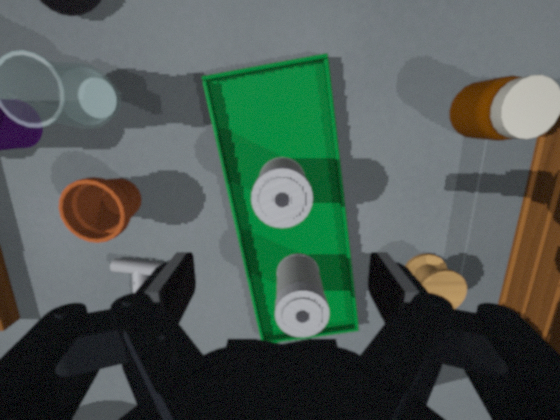

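Both A, lid at (302,311), and B, lid at (282,197), stand upright in the tray. On to tin C.

>>> play_rows(targets="0.006 -0.045 0 0 0;0.012 -0.092 0 0 0;0.018 -0.14 0 0 0;0.024 -0.188 0 0 0;0.03 -0.236 0 0 0")

```text
time_s: 20.1
position: [0.6005, 0.0299, 0.2216]
tool_rot: [[1.0, 0.001, -0.0], [0.001, -1.0, 0.0], [-0.0, -0.0, -1.0]]
ft_force: [0.9, -0.7, 0.2]
grip_width: 0.0856
```

>>> play_rows(targets="0.007 -0.049 0 0 0;0.014 -0.098 0 0 0;0.021 -0.147 0 0 0;0.028 -0.185 0 0 0;0.028 -0.198 0 0 0")

```text
time_s: 20.6
position: [0.6282, 0.2297, 0.2209]
tool_rot: [[1.0, 0.004, -0.001], [0.004, -1.0, 0.0], [-0.001, -0.0, -1.0]]
ft_force: [0.2, -0.0, 0.1]
grip_width: 0.0854
```

>>> play_rows(targets="0 0 0 0 0;0 0 0 0 0;0 0 0 0 0")

```text
time_s: 20.9
position: [0.6286, 0.2243, 0.222]
tool_rot: [[1.0, -0.001, -0.0], [-0.001, -1.0, -0.0], [-0.0, 0.0, -1.0]]
ft_force: [-0.2, -0.2, 0.5]
grip_width: 0.0856
```

```bash
python3 look.py w8
```

```text
20.95 [0.62861963 0.22432499 0.22204467]
[138.06508441  55.65011011] 4087 (0.752193033695221, 0.34741172194480896) 0.030107440426945686 0.09313245380026136
[525.16574776 157.31288766] 2902 (0.6661686897277832, 0.004675985313951969) 0.03136036917567253 0.10020968644267417
[399.58330447 185.00969865] 2887 (0.6381087303161621, 0.10993170738220215) 0.02931221015751362 0.09317422765350536
[279.37763158 197.12960526] 3040 (0.6285539269447327, 0.2257136106491089) 0.029316190630197525 0.10305771852464388
```

View pics/w8.png

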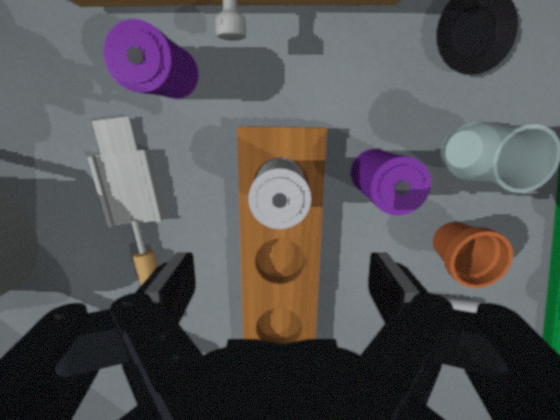

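Tin C's lid is at (279,197), centred. The purple look-alike at (400,185) has its near edge about 30 mm from the finger path. Descending.

>>> play_rows(targets="0 -0.001 0.045 0 0;0 -0.001 0.085 0 0;0 -0.001 0.125 0 0;0 -0.001 0.155 0 0;0 -0.001 0.171 0 0")

```text
time_s: 21.45
position: [0.6274, 0.2255, 0.0481]
tool_rot: [[1.0, -0.001, -0.004], [-0.001, -1.0, -0.001], [-0.004, 0.001, -1.0]]
ft_force: [0.9, 0.3, -0.3]
grip_width: 0.0854
```

>>> play_rows(targets="0 0 0 0 0;0 0 0 0 0.3;0 0 0 0 1;0 0 0 0 1;0 0 0 0 1", force=70)

```text
time_s: 21.95
position: [0.6293, 0.2267, 0.0528]
tool_rot: [[1.0, 0.001, 0.003], [0.001, -1.0, -0.0], [0.003, 0.0, -1.0]]
ft_force: [-1.0, -3.7, 7.0]
grip_width: 0.0551
```

>>> play_rows(targets="0 0 0 0 1;0 0 0 0 1;0 0 0 0 1")

```text
time_s: 22.25
position: [0.6293, 0.2267, 0.0529]
tool_rot: [[1.0, 0.001, 0.003], [0.001, -1.0, -0.0], [0.003, 0.0, -1.0]]
ft_force: [-0.6, -3.0, 6.8]
grip_width: 0.0547
```

>>> play_rows(targets="0 0 -0.01 0 1;0 0 -0.03 0 1;0 0 -0.06 0 1;0 0 -0.1 0 1;0 0 -0.14 0 1")

```text
time_s: 22.75
position: [0.6277, 0.2271, 0.192]
tool_rot: [[1.0, 0.001, -0.002], [0.001, -1.0, -0.0], [-0.002, 0.0, -1.0]]
ft_force: [1.0, 0.1, -5.6]
grip_width: 0.0546
```

>>> play_rows(targets="0 0 -0.03 0 1;0 0 -0.05 0 1;0 0 -0.055 0 1;0 0 -0.055 0 1;0 0 -0.055 0 1")

```text
time_s: 23.25
position: [0.6279, 0.227, 0.244]
tool_rot: [[1.0, 0.001, -0.003], [0.001, -1.0, -0.0], [-0.003, 0.0, -1.0]]
ft_force: [-1.0, 0.2, -6.4]
grip_width: 0.055
```

```bash
python3 w.py;python3 look.py w9
python3 - <<'E'
from h import *
for n in ("top","side"): cv2.imwrite(f"pics/{n}9.png",cam(n)["pixels"][:,:,::-1])
E
```

```text
[-5.8000e-02 -1.0600e-01 -5.2370e+00 -1.0000e-02 -2.0000e-02 -8.0000e-03
 -6.0683e+01 -2.6441e+01] [0.503 0.344 0.414 0.033 0.022 0.031 0.354 0.13 ] [0.62840842 0.22703619 0.24573287] 0.054865938637382795 23.75
23.8 [0.62842408 0.22706559 0.24580497]
[152.99200237  60.67446682] 3376 (0.7525016069412231, 0.3472636342048645) 0.02969498746097088 0.09323004881790953
[509.41250525 154.86991188] 2383 (0.6663686037063599, 0.004353717435151339) 0.0314444862306118 0.10071775190365817
[393.38314332 180.28827362] 2456 (0.6382663249969482, 0.10960878431797028) 0.029280081391334534 0.09312718882668033
```

View pics/side9.png

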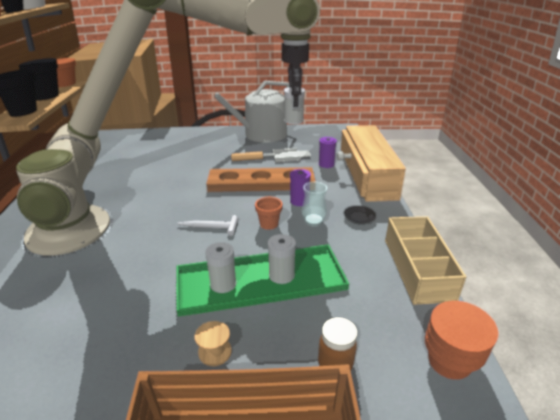

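View pics/top9.png

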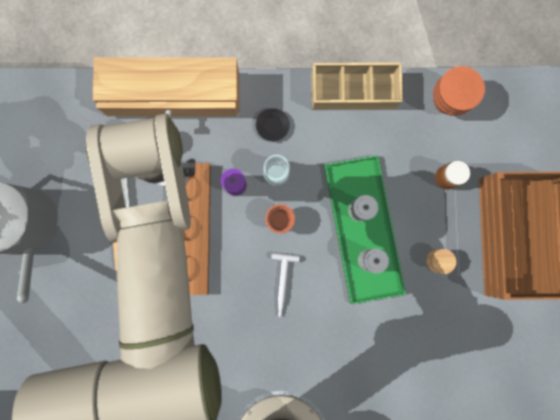

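View pics/w9.png

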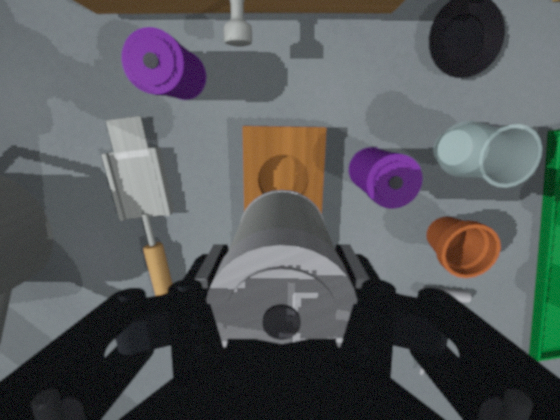

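C weighs about 5.2 N, so it is clearly the heaviest. It is held upright with its underside near 0.20 m. A at (222,268) and B at (282,258) in the side view stand upright in the tray, and the bystanders haven't moved. I'll let it settle, then hand in.

>>> play_rows(targets="0 0 0 0 1;0 0 0 0 1;0 0 0 0 1;0 0 0 0 1;0 0 0 0 1")

```text
time_s: 24.4
position: [0.6284, 0.227, 0.2458]
tool_rot: [[1.0, 0.001, -0.0], [0.001, -1.0, 0.0], [-0.0, -0.0, -1.0]]
ft_force: [-0.1, 0.5, -5.3]
grip_width: 0.0547
```

Run:
```python
from rig import status, env
s=status.observe(); print(s["position"],s["ft_force"],s["grip_width"],s["time_s"])
print(env.close_job())
```

```text
[0.62843566 0.22702835 0.24580699] [-0.05184671  0.48904748 -5.25092106] 0.05465487932753433 24.4
the job is handed in; nothing more can be done
None
```

The job is handed in at 24.4 s of the 72 s allowed, with the heaviest tin held in the gripper and the two lighter ones in the tray. No verdict was reported.

- **Weighing:** I lifted each tin and read the wrist force: near tin about 2.0 N, middle tin about 2.4 N, far tin about 5.2 N. Single readings vary by about 0.5 N.
- **Placing:** The near and middle tins were lowered until they touched the tray floor, then released. They stand near the tray's centre line, about 130 mm apart.
- **Last checks:** The wrist and side views show both tray tins upright. The far tin is held upright and still, with its underside about 0.20 m above the bench. By eye, the bystanders and purple look-alikes look unmoved in the camera views, except the trowel, which the arm partly hides in the last top view.

No check failed. The wrist camera's depth read lid heights about 3 mm high, which made no difference to the grasps or placing.

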